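Fold the retainer down and close the gauge case

ROBOT

A 7-joint arm with a two-finger parallel gripper is mounted at the origin on the work surface. World frame = base frame: x ahead of the robot, y to its left, z up, the work surface at z = 0. Lengths are in m, angles in rad, forces in N, time in s.
With the tool pointing down it reaches from about 0.4 to 0.925 m from the base axis. Payload 4.1 kg.
Tool frame: the origin (TCP) lies midway between the tips of the shut fingers; the grasp point (between the pads) lies 19 mm behind it; z points along the fingers, y is the line along which they close (so a half turn about z gives the same grasp; the last joint's range is limited). The gripper opens to 85 mm and grips with 20 to 120 N. Pads are 22 mm wide; open, the fingers measure 114 mm over their backs; the gripper's body (76 mm by 85 mm) begins 54 mm behind the grasp point. The pads swing forward as they close: fully open they stand 13 mm farther back than shut.
Start: joints at [-1.374, 0.398, 0.045, 1.537, -0.019, 1.207, -0.051], TCP at [0.189, 0.622, 0.231] pointing down, gripper open.
Joint ranges: [-2.82, 2.82], [-0.49, 2.23], [-1.37, 1.46], [0, 2.46], [-1.36, 4.5], [0.23, 2], [-2.94, 2.94]. Speed limits (rad/s): [2.57, 2.57, 3.14, 3.14, 3.14, 3.14, 3.14].

INTERFACE

Orientations are given as [roll, pitch, yaw] about the fixed x, y, z axes, in that order (R = Rz(yaw) Ry(pitch) Rx(roll)).
In Python, from rig import arm, eyes, hand_in, models gives the robot as it stands.
- The arm moves only by the tool move_arm, never from a script. Its argument "moves" is a list of rows, each a list of 6 numbers: the shift along the tool's x, y, z in cm, then the turn, a rotation vector about the tool's x, y, z in degrees. A call has 1 to 5 rows; each row is the pose to reach, as a shift and turn from the pose commanded when the call began, along the tool's axes at that moment; what a row does not reach only later rows make up. A row lasts 1/12 s, in which the tool goes at most 41.7 mm and 7.16 degrees, less where a joint would pass 70% of its speed; a pose out of reach is approached as far as the arm can. A call with a gripper value outside its range is refused whole. "jaw" is the opening, from 0 (shut) to 1 (fully open), set as the call begins (left out, the last holds). The fingers move at their own pace and stop on an object; the grip force is fixed at half the most. Time passes only in rows, so rows that repeat a pose let the fingers close. It gives the time, the measured TCP pose, the force, the opening and the grip force at its end, in the units of the state.
- arm.get_obs(): the state, without advancing time (a new reading comes with each control period).
- eyes.capture(name): name is "side" or "top"; returns a dict with "color" (420x560x3 uint8, red, green, blue), "fx", "fy", "cx", "cy" (pixels), "pose" (4x4, takes a point from camera to world coordinates). Camera axes: x right, y up, looking along -z (the intrinsics and any distortion apply to the point x, -y, -z); pixel columns grow to the right and rows downward; lengths in m; the calibration is good to about 2 mm. A picture is of the moment at which its call begins. There is no depth.
- hand_in(): hands the job in; it is judged then, once.
Trained networks look in a picture, given as the dict that the camera call returned (one of the last four; its "shot" number tells which), for a name from the list of things; names that differ only in an ending like _2 or _b are one class to them, and where a whole thing is asked for, a point or a joint stands for the part that bears it (a point fixed in the world has none). Each returns a list of dicts, best first, with "conf" (0 to 1); they miss things now and then, are a little off and sometimes report something else, mostly with a low value. They report only what shows in the picture. A call takes as long as a camera call.
- models.spot_in(picture, label): "xyz" ([x, y, z] in m, in world coordinates, good to about 4 mm: the middle of the surface that is visible of it).
- models.silhouettes(picture, label): "region" (420x560 bool, what is visible of it).
- models.landmark_of(picture, label): "xyz" ([x, y, z] in m, in world coordinates, good to about 4 mm: a listed point, or the origin of a listed thing).
The state is a dict: "t": time; "q": joint angles; "qvel": joint speeds; "tau": joint torques, N m; "tcp_pos": TCP position; "ee_rot": TCP orientation; "force": force on the tool from outside, world axes, zero at the start; "moment": the same for the moment, N m; "finger_gap": opening from 0.0 (shut) to 1.0 (fully open); "gripper_force": force on a finger pad.
Only numpy, scipy, OpenCV 4.12 (cv2) and the standard library are available. Lean on these libraries where they do the work, as an engineer would, in place of code of your own. Each camera call takes 0.05 s, during which the arm holds its last target. There are 200 camera calls.

TASK

Close the blue gauge case by pushing with the fingertips: first fold the upright white retainer flap down flat over the gauges, and only then swing the blue lid over it until it is fully shut, without slamming it. Do not drag or lift the case, and leave the gauges in it and everything else on the bench where they are.

Things in the scene. Friction and masses are not known exactly. Their poses are not given: they have to be found in the camera images.
- case: Open blue hard case for gauges, 260 x 190 mm, rim 62 mm high, walls 7 mm, 2.6 kg, standing loose. Origin: centre of its underside. x runs along its length, parallel to both hinges; the lid's hinge is on its +y long side, the flap's inside its -y side; z up. Directions below are in the case's axes. A carrying handle stands out of the -y wall to y = -116 mm, 30 to 38 mm high.
- flap (a joint): Angle of the white retainer flap: 0 = folded flat inside the case over the gauges (its stop), 1.57 = upright, 1.80 = other stop, leaning out over the -y wall. Starts at 1.50 to 1.75. Rigid plate, 230 mm along the hinge x 150 mm to the free edge x 4 mm, 80 g. Light hinge friction (0.11 N m, under 1 N at the free edge): it stays wherever it is left.
- flap_hinge (a point): Middle of the flap's hinge line: y = -80 mm, 46 mm high in the case's frame, mid-thickness of the plate. Folded flat, the flap reaches from here to y = +70 mm, its top face 48 mm high, 14 mm below the rim.
- flap_edge (a point): Middle of the flap's free edge, half-way through its thickness, 150 mm from the hinge; a black finger tab 50 mm wide stands out 10 mm farther.
- lid (a joint): Angle of the blue lid: 0 = shut flat on the rim (its stop), 1.57 = upright, 2.00 = other stop, leaning out beyond the +y wall. Starts at 1.65 to 1.95. Rigid shallow tray, 260 mm along the hinge x 190 mm to the free edge x 22 mm deep, 0.36 kg. Stiff hinge (friction 0.6 N m, about 4 N at the free edge): it stays wherever it is left. Closing faster than 4 rad/s is slamming.
- lid_hinge (a point): Middle of the lid's hinge line, on the rim: y = +95 mm, 62 mm high in the case's frame. Upright, the lid's hollow side looks to -y and its flat outside face is 22 mm farther to +y than this line. Shut, its top is 84 mm above the work surface. The lid cannot pass the upright flap.
- lid_edge (a point): Middle of the lid's free edge at its outside face: 190 mm from the hinge along the lid, 22 mm off the hinge line on the outside; 252 mm above the work surface when upright. A black thumb lip 60 mm wide stands out 8 mm farther.
- plug_blue: Plug gauge lying loose in the case in a foam groove along y, below the flap: 112 mm long, blue handle 22 mm thick. Origin at its centre, its own y axis along it. Leave it.
- plug_green: The same with a green handle, in the next groove. Leave it.
- ring_center (a point): Centre of a steel setting ring, 50 mm across, 16 mm high, lying flat and loose in a square foam pocket of the case. Leave it.
- bottle: White plastic bottle with blue cap, 48 mm across, 115 mm high, standing some 210 to 245 mm from the case's middle on the lid's (+y) side. Origin: centre of its underside. Leave it.
- pincup: Open steel cup, 60 mm across, 55 mm high, on the flap's (-y) side of the case, 190 to 210 mm from its middle line. Origin: centre of its underside. Leave it.
- loupe: Black eyepiece loupe, 38 mm across, 36 mm high, standing on the flap's (-y) side of the case, like the cup. Origin: centre of its underside. Leave it.
- caliper: Digital caliper lying flat beyond the case's +x end, 230 mm long, 13 mm high. Origin: middle of its beam, at the underside; its x axis runs along the beam. Leave it.
- driver_grip (a point): Middle of the handle of a screwdriver, 170 mm long, lying flat on the flap's (-y) side, 260 to 280 mm from the middle line of the case, beyond the cup and loupe. Leave it.

How it is judged:
On the way, in this order (a step that is already met when the one before it is completed fails the run):
1. the flap is folded down flat while the lid still stands open (value of joint flap below 0.06 rad and value of joint lid above 1.2 rad), for 0.2 s.
2. the lid is swung shut over the folded flap (value of joint lid below 0.04 rad and value of joint flap below 0.06 rad), for 0.2 s.
At the end, for the whole second after the job is handed in: The lid is shut (within 0.04 rad) over the flap folded flat (within 0.06 rad), both at rest; the case stands level within 30 mm of where it was, and the gauges and all other loose things lie within 30 mm of where they were (all of step 2 and velocity of joint lid between -0.05 and 0.05 rad/s and velocity of joint flap between -0.05 and 0.05 rad/s and distance of each of case, plug_blue, plug_green, ring_center, bottle, pincup, loupe, caliper, driver_grip from where it was at the start of the episode below 0.03 m and angle between case's own z axis and vertical below 0.03 rad and linear speed of case below 0.02 m/s); the robot touches nothing.
It fails at once if the lid is brought down (below 1.0 rad) while the flap still stands (above 0.3 rad) (value of joint lid below 1 rad and value of joint flap above 0.3 rad).
It fails at once if the lid is slammed (closing faster than 4 rad/s) (velocity of joint lid below -4 rad/s).
It fails at once if the case is lifted or tipped (15 mm or 0.12 rad) or dragged more than 30 mm (height (world z) of case above 0.015 m or angle between case's own z axis and vertical above 0.12 rad or distance of case from where it was at the start of the episode above 0.03 m).
It fails at once if a gauge is moved in the case or taken out of it (30 mm) (distance of any of plug_blue, plug_green, ring_center from where it was at the start of the episode above 0.03 m).
It fails at once if something standing about the case is lifted, pushed away or knocked over (30 mm, or 0.3 rad for the standing ones) (distance of any of bottle, pincup, loupe, caliper, driver_grip from where it was at the start of the episode above 0.03 m or angle between any of bottle, pincup, loupe's own z axis and vertical above 0.3 rad).
It also fails if it takes over 59 s, if anything falls off the work surface, if the arm or the gripper's body presses on something with over 40 N, if the wrist force passes 120 N, or if a joint passes its speed limit or range.

## Working session

There is one attempt and no reset: what is moved stays moved. The work goes in short steps, Python scripts to look and compute and a tool call to move; the robot and the scene stay as the last step left them, time stands still between calls to the robot, and variables do not carry over. Pictures are saved under pics/ and viewed, at most 10 in all, crops included, and the job is handed in when it is done.

Besides the shell and the picture viewer there is one more tool, called in YAML: its name, and indented under it one key for each argument. move_arm: Moves the arm, as the interface text tells. Its arguments: {"type":"object","properties":{"moves":{"type":"array","items":{"type":"array","items":{"type":"number"}}},"jaw":{"type":"number"}},"required":["moves"]}

```bash
mkdir -p pics; cat > h.py <<'E'
import numpy as np, cv2
from rig import arm, eyes, hand_in, models
from scipy.spatial.transform import Rotation as R
np.set_printoptions(precision=3, suppress=True)
def snap(c,n):
    p=eyes.capture(c); cv2.imwrite(f'pics/{n}.png',p['color'][:,:,::-1]); return p
def lm(p,l):
    r=models.landmark_of(p,l); return [(np.array(d['xyz']).round(3).tolist(),round(d['conf'],2)) for d in r[:2]]
E
python3 - <<'E'
from h import *
o=arm.get_obs(); print({k:np.array(v) for k,v in o.items()})
for c in ('side','top'):
    p=snap(c,c+'0'); print(c,p['pose'][:3,3],-p['pose'][:3,2])
    for l in 'case flap_hinge flap_edge lid_hinge lid_edge plug_blue plug_green ring_center bottle pincup loupe caliper driver_grip'.split(): print(l,lm(p,l))
E
```

```text
{'t': array(0.), 'q': array([-1.374,  0.399,  0.045,  1.538, -0.019,  1.207, -0.051]), 'qvel': array([ 0.   , -0.001, -0.002, -0.001,  0.001,  0.   ,  0.001]), 'tau': array([  0.   , -47.513,   1.365, -25.422,   0.012,   0.01 ,   0.   ]), 'tcp_pos': array([0.189, 0.621, 0.23 ]), 'ee_rot': array([-3.14 ,  0.   ,  2.846]), 'force': array([-0.239,  0.105, -0.493]), 'moment': array([-0.051,  0.028, -0.017]), 'gripper_force': array(0.), 'finger_gap': array(1.002)}
side [ 0.337 -0.521  0.552] [ 0.3    0.727 -0.617]
case [([0.556, 0.078, 0.0], 0.7)]
flap_hinge [([0.546, -0.002, 0.043], 0.94), ([0.562, -0.197, 0.014], 0.24)]
flap_edge [([0.552, -0.019, 0.194], 0.94)]
lid_hinge [([0.553, 0.172, 0.062], 0.69)]
lid_edge [([0.56, 0.257, 0.235], 0.97)]
plug_blue [([0.551, 0.172, 0.064], 0.73), ([0.459, 0.081, 0.021], 0.36)]
plug_green []
ring_center []
bottle [([0.546, -0.005, 0.044], 0.35)]
pincup [([0.64, -0.133, 0.001], 0.84), ([0.553, 0.075, -0.002], 0.15)]
loupe [([0.489, -0.116, -0.003], 0.87)]
caliper [([0.734, 0.082, -0.001], 0.73)]
driver_grip [([0.567, -0.197, 0.013], 0.88)]
top [0.391 0.004 1.214] [ 0.166  0.01  -0.986]
case [([0.549, 0.073, 0.002], 0.77)]
flap_hinge [([0.548, -0.005, 0.049], 0.65), ([0.487, -0.122, -0.003], 0.6)]
flap_edge [([0.545, -0.018, 0.194], 0.62)]
lid_hinge [([0.558, 0.17, 0.06], 0.82)]
lid_edge [([0.557, 0.249, 0.237], 0.6)]
plug_blue [([0.458, 0.084, 0.028], 0.82)]
plug_green [([0.494, 0.083, 0.025], 0.79), ([0.557, 0.248, 0.235], 0.34)]
ring_center [([0.551, 0.109, 0.024], 0.77)]
bottle [([0.514, 0.315, -0.003], 0.92), ([0.735, 0.082, -0.003], 0.67)]
pincup [([0.641, -0.136, 0.001], 0.95), ([0.514, 0.311, -0.002], 0.23)]
loupe [([0.486, -0.121, -0.002], 0.7)]
caliper [([0.735, 0.084, -0.004], 0.58), ([0.556, 0.112, 0.023], 0.18)]
driver_grip [([0.562, -0.203, 0.018], 0.69)]
```

View pics/side0.png

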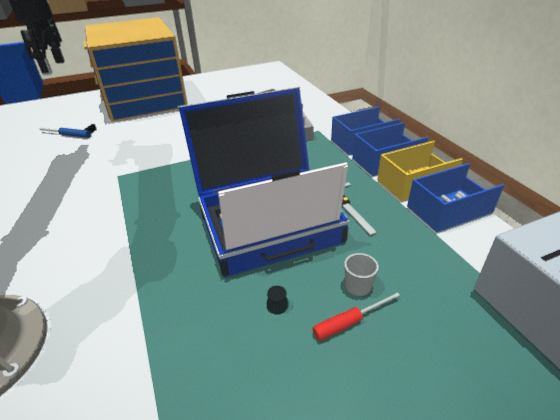

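View pics/top0.png

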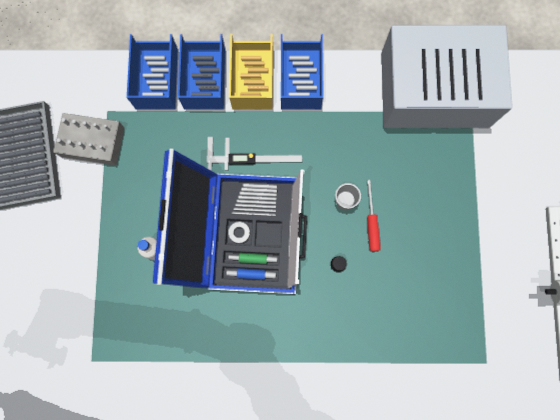

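The case is nearly aligned with the world axes: its centre is at about (0.553, 0.075), the flap is at about 1.67 rad and the lid at about 1.9 rad. In the top view the flap edge is at column ~302 and the lid edge at column ~165, with the bottle at (147, 247). In the side view the cup is at (360, 275) and the loupe at (277, 300). All of this agrees with the network results. I'll raise and square the tool, shut the jaw, then cross over to the flap side.

move_arm:
  moves:
    - [0,0,-4,0,0,-6]
    - [0,0,-8,0,0,-12]
    - [0,0,-10,0,0,-16.9]
    - [0,0,-10,0,0,-16.9]
    - [0,0,-10,0,0,-16.9]
  jaw: 0

```text
t: 1.82
tcp_pos: [0.1897, 0.6224, 0.3331]
ee_rot: [3.138, 0.001, 3.14]
force: [0.2, -0.4, -0.6]
finger_gap: 0.297
gripper_force: 0.0
```

move_arm:
  moves:
    - [-1.8,-3.5,0,0,0,0]
    - [-3.6,-7,0,0,0,0]
    - [-5.4,-10.5,0,0,0,0]
    - [-7.2,-14,0,0,0,0]
    - [-9,-17.5,0,0,0,0]

```text
t: 2.23
tcp_pos: [0.2795, 0.444, 0.3293]
ee_rot: [-3.139, -0.002, 3.14]
force: [0.7, -0.5, -0.2]
finger_gap: 0.001
gripper_force: 0.0
```

move_arm:
  moves:
    - [-1.8,-3.5,0,0,0,0]
    - [-3.6,-7,0,0,0,0]
    - [-5.4,-10.5,0,0,0,0]
    - [-7.2,-14,0,0,0,0]
    - [-9,-17.5,0,0,0,0]

```text
t: 2.65
tcp_pos: [0.3689, 0.2691, 0.3296]
ee_rot: [-3.14, -0.002, 3.14]
force: [0.8, 0.5, -0.1]
finger_gap: -0.0
gripper_force: 0.0
```

move_arm:
  moves:
    - [-1.8,-3.5,0,0,0,0]
    - [-3.6,-7,0,0,0,0]
    - [-5.4,-10.5,0,0,0,0]
    - [-7.2,-14,0,0,0,0]
    - [-9,-17.5,0,0,0,0]

```text
t: 3.07
tcp_pos: [0.4585, 0.0945, 0.3298]
ee_rot: [-3.141, -0.002, 3.14]
force: [0.1, 1.2, -1.0]
finger_gap: 0.001
gripper_force: 0.0
```

move_arm:
  moves:
    - [-1.8,-3.5,0,0,0,0]
    - [-3.6,-7,0,0,0,0]
    - [-5.4,-10.5,0,0,0,0]
    - [-7.2,-14,0,0,0,0]
    - [-9,-17.5,0,0,0,0]

```text
t: 3.48
tcp_pos: [0.5485, -0.08, 0.3297]
ee_rot: [3.141, -0.003, 3.14]
force: [0.3, 0.1, 0.2]
finger_gap: -0.002
gripper_force: 0.0
```

move_arm:
  moves:
    - [0,0,4,0,0,0]
    - [0,0,8,0,0,0]
    - [0,0,12,0,0,0]
    - [0,0,16,0,0,0]
    - [0,0,16,0,0,0]

```text
t: 3.9
tcp_pos: [0.5415, -0.0773, 0.1625]
ee_rot: [-3.141, -0.018, 3.14]
force: [-2.2, -0.2, -0.4]
finger_gap: 0.0
gripper_force: 0.0
```

move_arm:
  moves:
    - [0,2,0,0,0,0]
    - [0,4,0,0,0,0]
    - [0,6,0,0,0,0]
    - [0,7.6,0.1,0,0,0]
    - [0,9.2,0.3,0,0,0]

```text
t: 4.32
tcp_pos: [0.5496, 0.0141, 0.1699]
ee_rot: [-3.141, 0.002, 3.14]
force: [0.5, -0.2, -1.0]
finger_gap: 0.002
gripper_force: 0.4
```

move_arm:
  moves:
    - [0,1.55,0.5,0,0,0]
    - [0,3,1.2,0,0,0]
    - [0,4.45,2.15,0,0,0]
    - [0,5.65,3.1,0,0,0]
    - [0,6.7,4.4,0,0,0]

```text
t: 4.73
tcp_pos: [0.5495, 0.0821, 0.1241]
ee_rot: [3.141, 0.001, 3.141]
force: [1.0, -0.1, 1.0]
finger_gap: -0.0
gripper_force: 0.3
```

```bash
python3 - <<'E'
from h import *
p=snap('side','s1'); print(lm(p,'flap_edge'),lm(p,'lid_edge'),lm(p,'case'))
E
```

```text
[([0.552, 0.111, 0.138], 0.59)] [([0.56, 0.254, 0.234], 0.92), ([0.484, -0.12, -0.002], 0.4)] [([0.552, 0.077, -0.007], 0.87)]
```

View pics/s1.png

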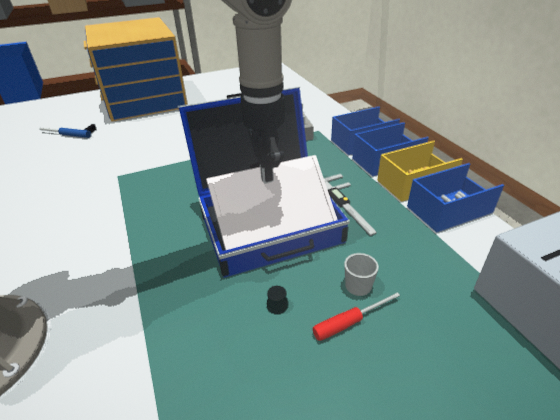

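The flap is folding as planned, at about 38°, with the fingertip on its face near (268, 178). The lid hasn't moved, so I'll finish the fold.

move_arm:
  moves:
    - [0,0.95,1.3,0,0,0]
    - [0,1.65,2.85,0,0,0]
    - [0,2.3,4.3,0,0,0]
    - [0,2.6,5.75,0,0,0]
    - [0,2.75,7,0,0,0]

```text
t: 5.35
tcp_pos: [0.5491, 0.1086, 0.0531]
ee_rot: [3.141, 0.0, 3.141]
force: [0.0, 0.1, 0.1]
finger_gap: -0.001
gripper_force: 0.3
```

move_arm:
  moves:
    - [0,0,0.3,0,0,0]
    - [0,0,0.6,0,0,0]
    - [0,0,0.8,0,0,0]
    - [0,0,0.8,0,0,0]
    - [0,0,0.8,0,0,0]

```text
t: 5.77
tcp_pos: [0.5484, 0.1077, 0.0479]
ee_rot: [3.14, -0.002, 3.14]
force: [-5.9, 0.3, 10.9]
finger_gap: 0.005
gripper_force: 5.6
```

Flat on the stop, at z = 0.048 with 11 N. Retreating and crossing to behind the lid.

move_arm:
  moves:
    - [0,0,-3,0,0,0]
    - [0,0,-7,0,0,0]
    - [0,0,-11,0,0,0]
    - [0,0,-15,0,0,0]
    - [0,0,-19,0,0,0]

```text
t: 6.18
tcp_pos: [0.549, 0.107, 0.2389]
ee_rot: [3.141, 0.001, 3.139]
force: [0.1, 0.5, -0.9]
finger_gap: -0.002
gripper_force: 0.0
```

move_arm:
  moves:
    - [0,0,-4,0,0,0]
    - [0,0,-8,0,0,0]
    - [0,0,-11,0,0,0]
    - [0,3,-11,0,0,0]
    - [0,7,-11,0,0,0]

```text
t: 6.6
tcp_pos: [0.5516, 0.1731, 0.3508]
ee_rot: [3.139, 0.008, 3.13]
force: [0.3, 0.9, 0.0]
finger_gap: 0.002
gripper_force: 0.0
```

```bash
python3 - <<'E'
from h import *
p=snap('top','t2');s=snap('side','s2'); 
for q in (p,s): print([lm(q,l) for l in ('flap_edge','lid_edge','lid_hinge','case')])
E
```

```text
[[([0.557, 0.174, 0.062], 0.62), ([0.551, 0.148, 0.046], 0.58)], [], [([0.56, 0.17, 0.062], 0.69)], [([0.552, 0.075, 0.004], 0.9), ([0.545, -0.004, 0.046], 0.62)]]
[[([0.557, 0.147, 0.046], 0.63)], [([0.562, 0.258, 0.232], 0.82)], [([0.553, 0.174, 0.061], 0.56)], [([0.552, 0.075, -0.001], 0.68)]]
```

View pics/s2.png

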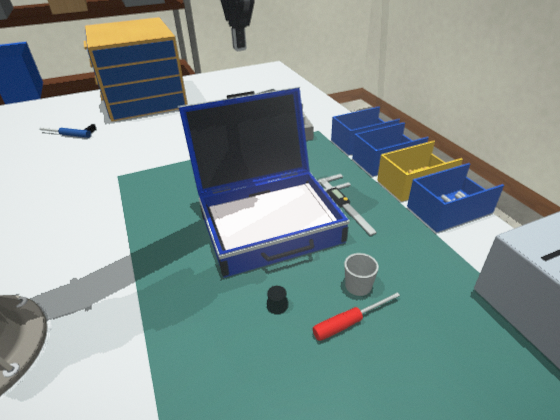

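The flap lies flat in the case (its edge reads (0.55, 0.148, 0.046) as expected), and the lid and everything else are where they were. Going behind the lid now.

move_arm:
  moves:
    - [-0.2,4,0,0,0,0]
    - [-0.4,8,0,0,0,0]
    - [-0.6,12,0,0,0,0]
    - [-0.6,15.8,0,0,0,0]
    - [-0.6,15.8,0,0,0,0]

```text
t: 7.52
tcp_pos: [0.5523, 0.3467, 0.3444]
ee_rot: [3.137, -0.003, -3.13]
force: [-1.0, 1.4, -0.7]
finger_gap: -0.001
gripper_force: 0.0
```

move_arm:
  moves:
    - [0,0,4,0,0,0]
    - [0,0,8,0,0,0]
    - [0,0,12,0,0,0]
    - [0,0,14,0,0,0]
    - [0,0,14,0,0,0]

```text
t: 7.93
tcp_pos: [0.5519, 0.3336, 0.2004]
ee_rot: [-3.135, -0.009, 3.14]
force: [0.1, -0.1, -0.2]
finger_gap: 0.001
gripper_force: 0.0
```

move_arm:
  moves:
    - [0,-2.5,0,0,0,0]
    - [0,-5,0,0,0,0]
    - [0,-6,0,0,0,0]
    - [0,-7,0,0,0,0]
    - [0,-8,0,0,0,0]

```text
t: 8.35
tcp_pos: [0.5566, 0.2599, 0.2091]
ee_rot: [3.133, 0.005, -3.141]
force: [-0.1, 7.2, 5.5]
finger_gap: -0.001
gripper_force: 3.6
```

move_arm:
  moves:
    - [0,-0.9,0,0,0,0]
    - [0,-1.8,0,0,0,0]
    - [0,-2.7,0,0,0,0]
    - [0,-3.6,0,0,0,0]
    - [0,-4.6,0,0,0,0]

```text
t: 8.77
tcp_pos: [0.5565, 0.2225, 0.2162]
ee_rot: [3.121, 0.007, -3.134]
force: [-14.4, 12.3, 42.7]
finger_gap: 0.003
gripper_force: 20.8
```

```bash
python3 - <<'E'
from h import *
p=snap('top','t3');s=snap('side','s3'); 
print(arm.get_obs()['tcp_pos'],arm.get_obs()['force'])
for q in (p,s): print([lm(q,l) for l in ('lid_edge','lid_hinge','case')])
E
```

```text
[0.557 0.219 0.216] [-13.177   8.193  37.174]
[[([0.556, 0.207, 0.252], 0.55)], [([0.556, 0.174, 0.066], 0.92)], [([0.552, 0.076, 0.003], 0.85)]]
[[([0.558, 0.206, 0.249], 0.57)], [([0.553, 0.171, 0.062], 0.7)], [([0.552, 0.077, -0.004], 0.95)]]
```

View pics/s3.png

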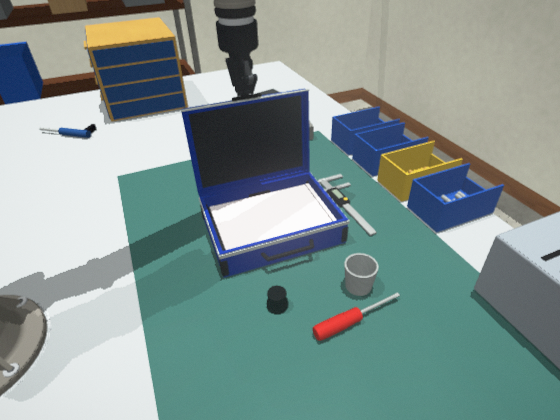

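The lid is nearly upright (edge at (0.557, 0.207, 0.25)) and the case hasn't moved. The 37 N upward reaction shows the lip is catching the fingers higher up, so I'll raise the tool 3 cm.

move_arm:
  moves:
    - [0,0.8,-0.8,0,0,0]
    - [0,1.5,-2,0,0,0]
    - [0,1.8,-3,0,0,0]
    - [0,1.8,-3,0,0,0]

```text
t: 9.5
tcp_pos: [0.5565, 0.2302, 0.2392]
ee_rot: [3.138, 0.004, -3.14]
force: [0.6, 0.2, 0.6]
finger_gap: 0.003
gripper_force: 0.0
```

move_arm:
  moves:
    - [0,-1,0,0,0,0]
    - [0,-2,0,0,0,0]
    - [0,-2.8,0,0,0,0]
    - [0,-3.2,0,0,0,0]

```text
t: 9.83
tcp_pos: [0.555, 0.1943, 0.2363]
ee_rot: [3.141, -0.0, 3.138]
force: [-1.2, 3.4, 2.2]
finger_gap: 0.0
gripper_force: 1.9
```

move_arm:
  moves:
    - [0,-1.6,0.3,0,0,0]
    - [0,-3.1,0.4,0,0,0]
    - [0,-4.6,0.7,0,0,0]
    - [0,-6,1.1,0,0,0]
    - [0,-7.4,1.6,0,0,0]

```text
t: 10.25
tcp_pos: [0.5546, 0.1202, 0.2201]
ee_rot: [3.142, -0.001, 3.14]
force: [-2.2, 2.8, 3.7]
finger_gap: -0.001
gripper_force: 1.8
```

```bash
python3 - <<'E'
from h import *
s=snap('side','s4'); 
print(arm.get_obs()['tcp_pos'],arm.get_obs()['force'])
for q in (s,): print([lm(q,l) for l in ('lid_edge','lid_hinge','case')])
E
```

```text
[0.554 0.116 0.219] [ 0.532 -0.073 -0.445]
[[([0.552, 0.105, 0.242], 0.69)], [([0.552, 0.172, 0.062], 0.96)], [([0.551, 0.078, -0.0], 0.95)]]
```

View pics/s4.png

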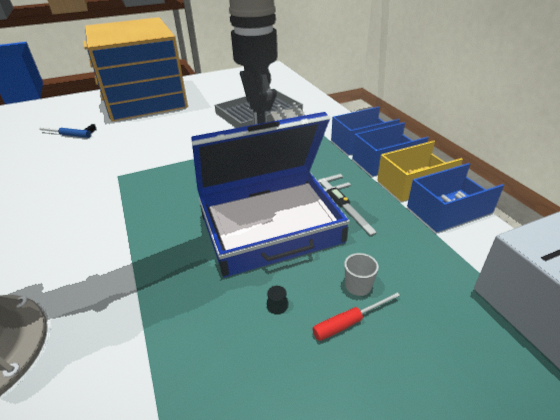

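The lid is at about 62° and following the fingertip (lid top edge near (265, 125)). The case and the other things are still in place, so I'll continue the arc.

move_arm:
  moves:
    - [0,-1.4,0.6,0,0,0]
    - [0,-2.7,1.4,0,0,0]
    - [0,-3.9,2.2,0,0,0]
    - [0,-5.1,3.2,0,0,0]
    - [0,-6.1,4.2,0,0,0]

```text
t: 10.87
tcp_pos: [0.5552, 0.0608, 0.1784]
ee_rot: [-3.142, 0.0, -3.141]
force: [-1.8, 0.7, 3.6]
finger_gap: -0.002
gripper_force: 1.6
```

move_arm:
  moves:
    - [0,-1,1.2,0,0,0]
    - [0,-1.8,2.4,0,0,0]
    - [0,-2.6,3.7,0,0,0]
    - [0,-3.2,5.1,0,0,0]
    - [0,-3.7,6.5,0,0,0]

```text
t: 11.28
tcp_pos: [0.555, 0.0226, 0.1124]
ee_rot: [-3.14, 0.0, 3.141]
force: [-0.4, -0.8, 2.4]
finger_gap: -0.002
gripper_force: 1.3
```

move_arm:
  moves:
    - [0,-0.2,0.8,0,0,0]
    - [0,-0.4,1.6,0,0,0]
    - [0,-0.5,2.3,0,0,0]
    - [0,-0.6,2.9,0,0,0]
    - [0,-0.6,3.2,0,0,0]

```text
t: 11.7
tcp_pos: [0.5551, 0.0179, 0.0837]
ee_rot: [3.14, -0.002, 3.141]
force: [-13.0, -1.3, 43.8]
finger_gap: -0.002
gripper_force: 22.3
```

Shut on its stop: z = 0.084. I'll ease off, hold briefly, then retreat and check.

move_arm:
  moves:
    - [0,0,-0.2,0,0,0]
    - [0,0,-0.2,0,0,0]
    - [0,0,-0.2,0,0,0]
    - [0,0,-1.5,0,0,0]
    - [0,0,-4,0,0,0]

```text
t: 12.12
tcp_pos: [0.5526, 0.019, 0.1188]
ee_rot: [-3.141, -0.006, -3.141]
force: [0.8, 1.3, -0.1]
finger_gap: 0.001
gripper_force: 0.0
```

move_arm:
  moves:
    - [0,0,-4,0,0,0]
    - [0,0,-8,0,0,0]
    - [0,0,-12,0,0,0]
    - [0,0,-15,0,0,0]
    - [0,0,-15,0,0,0]

```text
t: 12.53
tcp_pos: [0.5591, 0.0187, 0.2779]
ee_rot: [3.138, 0.013, -3.141]
force: [0.4, -0.4, 0.8]
finger_gap: -0.002
gripper_force: 0.0
```

```bash
python3 - <<'E'
from h import *
s=snap('side','s5');p=snap('top','t5')
print(arm.get_obs()['tcp_pos'],arm.get_obs()['force'])
for q in (s,p): print([lm(q,l)[:1] for l in ('lid_edge','lid_hinge','case','pincup','loupe','bottle','caliper','driver_grip')])
E
```

```text
[0.556 0.019 0.272] [ 0.72  -0.229 -0.32 ]
[[([0.549, -0.021, 0.083], 0.85)], [([0.554, 0.17, 0.06], 0.68)], [([0.554, 0.078, -0.004], 0.84)], [([0.636, -0.133, -0.002], 0.57)], [([0.485, -0.117, -0.003], 0.72)], [([0.513, 0.315, 0.002], 0.93)], [([0.733, 0.083, -0.001], 0.78)], []]
[[([0.637, -0.134, 0.003], 0.25)], [([0.558, 0.171, 0.061], 0.91)], [([0.561, -0.199, 0.013], 0.6)], [([0.643, -0.137, -0.0], 0.92)], [([0.485, -0.12, -0.004], 0.58)], [([0.514, 0.312, -0.006], 0.91)], [], [([0.561, -0.2, 0.016], 0.59)]]
```

View pics/s5.png

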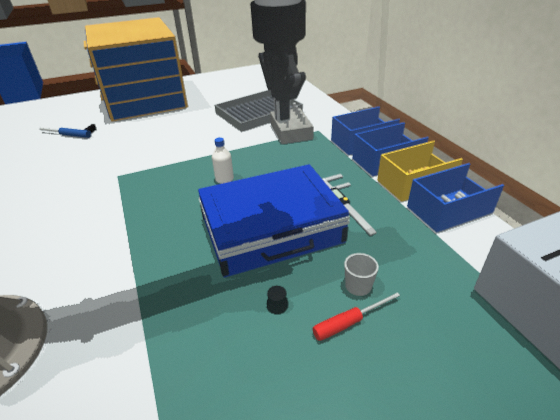

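The lid is fully shut: its edge reads (0.549, −0.021, 0.083) against an expected height of 0.084. The bottle at (222, 160), the cup, the loupe, the caliper and the driver are all in place, and the arm is clear. Handing in.

```bash
python3 -c "
from h import *
print(hand_in())"
```

```text
the job is handed in; nothing more can be done
None
```

I folded the flap flat, then closed the lid slowly over it until it was fully shut, and handed the job in; no verdict came back, but the last pictures showed the case and everything on the bench still in place.

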